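# Two oranges through the neck, then the lid that fits

## Robot

A 6-joint arm with a two-finger parallel gripper is mounted at the origin on a cart in front of the work surface, level with it; the furniture and walls round the work are solid. World frame = base frame: x ahead of the robot, y to its left, z up, the work surface at z = 0. Lengths are in mm, angles in degrees, forces in N, time in s.
With the tool pointing down it reaches from about 300 to 775 mm from the base axis. Payload 14.6 kg.
Tool frame: the origin (TCP) lies between the finger pads; the fingertips stand 22 mm ahead of it and the grasp point (between the pads) lies 3 mm ahead of it; z points along the fingers, y is the line along which they close (so a half turn about z gives the same grasp; the last joint's range is limited). The gripper opens to 94 mm and grips with 3 to 60 N. Pads are 16 mm wide; open, the fingers measure 119 mm over their backs; the gripper's body (75 mm by 177 mm) begins 78 mm behind the grasp point.
Start: joints at [-76.582, 17.183, 87.147, -0, 75.671, -3.816], TCP at [162.949, -525.297, 227.446] pointing down, gripper open.
Joint ranges: [-173.82, 173.82], [-45.26, 126.66], [13.44, 144.39], [-59.66, 239.66], [0, 175.72], [-146.38, 146.38]. Speed limits (degrees/s): [127.2, 127.2, 147.25, 180, 180, 180].

## Interface

Orientations are given as [roll, pitch, yaw] about the fixed x, y, z axes, in that order (R = Rz(yaw) Ry(pitch) Rx(roll)).
In Python, from plant import arm gives the robot as it stands.
- The arm moves only by the tool jog_arm, never from a script. Its argument "deltas" is a list of rows, each a list of 5 numbers: the shift along the tool's x, y, z in mm, then the turn about the tool's z in rad, then the opening, from 0 (shut) to 1 (fully open). In form: [[tx, ty, tz, twist, jaw], ...]. A call has 1 to 12 rows; each row shifts and turns the commanded pose from where the row before left it, along the tool's axes as they then stand; what a row does not reach is not made up. A row lasts 1/8 s, in which the tool goes at most 62.5 mm and 10.7 degrees, less where a joint would pass 70% of its speed; a pose out of reach is approached as far as the arm can. A call with a gripper value outside its range is refused whole. The fingers move at their own pace and stop on an object; "newtons" is the grip in N (left out, the last holds). Time passes only in rows, so rows that do not move let the fingers close. It gives the time, the measured TCP pose, the force, the opening and the grip force at its end, in the units of the state.
- arm.observe(): the state, without advancing time (a new reading comes with each control period).
- arm.get_image(name): name is "scene" or "top" or "wrist"; returns the picture (480x640x3 uint8, red, green, blue); there is no depth.
- arm.camera_info(name): a dict with "fx", "fy", "cx", "cy" (pixels), "k1" (the pictures are not rectified: a ray, as slopes to the right and down, at radius r is drawn at 1 + k1 r^2 times it, then the intrinsics apply), "T" (4x4, takes a point from camera to world coordinates); the wrist camera has in their place "tool_from_camera" (4x4, takes a point from camera to tool coordinates, whose origin is the TCP and whose axes are the flange's). Camera axes: x right, y down, z forward; pixel columns grow to the right and rows downward; lengths in mm; the calibration is good to about 2 mm. A picture is of the moment at which its call begins: read the wrist's pose just before it. camera_info takes no time and is no camera call.
- arm.close_job(): hands the job in; it is judged then, once.
The state is a dict: "clock": time; "qpos": joint angles; "dq": joint speeds; "joint_efforts": joint torques, N m; "eef_pos": TCP position; "ee_rot": TCP orientation; "ft_force": force on the tool from outside, world axes, zero at the start; "torque": the same for the moment, N m; "grip_width": opening from 0.0 (shut) to 1.0 (fully open); "gripper_force": force on a finger pad.
Only numpy, scipy, OpenCV 4.12 (cv2) and the standard library are available. Lean on these libraries where they do the work, as an engineer would, in place of code of your own. Each camera call takes 0.05 s, during which the arm holds its last target. There are 200 camera calls.

## Task

Put the two small oranges into the narrow-necked glass jar one after the other, letting each go right at the mouth rather than from high above, and then close that jar with the lid that fits it, set fully down. Keep the jar upright and leave the big orange, the wide-mouthed jar and the other lid where they are.

Things in the scene. Friction and masses are not known exactly. Their poses are not given: they have to be found in the camera images.
- narrow_jar: Loose clear-glass jar, 1.3 kg, upright: belly 166 mm across, shoulder sloping in from 104 to 138 mm height, straight neck above, total height 178 mm. The neck's opening is 79 mm across (just wider than a small orange), its rim 100 mm across outside. Origin: centre of its underside; z up its axis. Inner floor 8 mm up, rising to a low cone 24 mm up in the middle.
- narrow_jar_mouth (a point): Centre of the narrow jar's mouth, level with the top of its rim, 178 mm above its underside; z points up.
- orange_a_center (a point): Centre of one small orange, a nearly round fruit about 70 mm in diameter (66 mm between the fingers, about 0.19 kg), resting loose on the table, free to roll; this point is 33 mm above the table at the start.
- orange_b_center (a point): Centre of the other small orange, the same as the first.
- big_orange_center (a point): Centre of the big orange, about 84 mm in diameter, loose; too big for the neck. To be left alone.
- wide_jar: Loose low straight-sided clear-glass jar with a wide mouth: 144 mm in diameter, 115 mm tall, mouth 132 mm. Origin: centre of its underside. Not used: to be left alone.
- small_lid_knob (a point): Middle of the knob of the smaller lid: steel disc 104 mm across, 8 mm thick; below it a tapered black plug 68 mm across, 14 mm deep; on top a steel knob 28 mm across, 33 mm tall. Loose, 0.14 kg, lies plug down. This point is on the axis, 40 mm above the plug's underside, 18 mm above the disc's top, 15 mm below the knob's top; z up. On the closed narrow jar it is 26 mm above the mouth.
- large_lid_knob (a point): Middle of the knob of the larger lid, same build and heights but the disc is 138 mm in diameter and the plug 118 mm: it fits the wide jar only. To be left alone.

How it is judged:
By the outcome, as a careful person would: the job done as asked, in the order asked, and still so for the second after the job is handed in, with the robot touching nothing.
It also fails if it takes over 72 s, if anything falls off the work surface, if the arm or the gripper's body presses on something with over 40 N, if the wrist force passes 120 N, or if a joint passes its speed limit or range.

## Working session

There is one attempt and no reset: what is moved stays moved. The work goes in short steps, Python scripts to look and compute and a tool call to move; the robot and the scene stay as the last step left them, time stands still between calls to the robot, and variables do not carry over. Pictures are saved under pics/ and viewed, at most 11 in all, crops included, and the job is handed in when it is done.

Besides the shell and the picture viewer there is one more tool, called in YAML: its name, and indented under it one key for each argument. jog_arm: Moves the arm, as the interface text tells. Its arguments: {"type":"object","properties":{"deltas":{"type":"array","items":{"type":"array","items":{"type":"number"}}},"newtons":{"type":"number"}},"required":["deltas"]}

```bash
mkdir -p pics; cat > h.py <<'E'
import numpy as np, cv2
from scipy.spatial.transform import Rotation as R
from plant import arm
def cam(name, st=None):
    c=arm.camera_info(name)
    if name=="wrist":
        st=st or arm.observe(); T=np.eye(4)
        T[:3,:3]=R.from_euler('xyz',st["ee_rot"],degrees=True).as_matrix(); T[:3,3]=st["eef_pos"]
        c["T"]=T@np.array(c["tool_from_camera"])
    c["T"]=np.array(c["T"]); return c
def ray(c,u,v):
    d=np.array([(u-c["cx"])/c["fx"],(v-c["cy"])/c["fy"]]); s=d.copy()
    for _ in range(30): s=d/(1+c["k1"]*(s@s))
    r=c["T"][:3,:3]@np.array([s[0],s[1],1]); return c["T"][:3,3],r
def at(c,u,v,z):
    o,r=ray(c,u,v); return o+r*(z-o[2])/r[2]
def proj(c,p):
    q=np.linalg.inv(c["T"])@np.r_[p,1]; s=q[:2]/q[2]; s=s*(1+c["k1"]*(s@s))
    return s*[c["fx"],c["fy"]]+[c["cx"],c["cy"]]
def snap(name,fn):
    im=arm.get_image(name); cv2.imwrite("pics/"+fn,im[:,:,::-1]); return im
E
python3 - <<'E'
from h import *
print(arm.observe())
for n in("top","scene"):
    snap(n,n+"0.png"); c=cam(n); print(n,c["fx"],c["T"].round(2).tolist(),c["k1"])
print(arm.camera_info("wrist"))
E
```

```text
{'clock': 0.0, 'qpos': array([-7.65810936e+01,  1.72154403e+01,  8.71800606e+01,  8.13725695e-04,
        7.56700359e+01, -3.81793702e+00]), 'dq': array([-0.00209401, -0.05374567, -0.0894211 ,  0.03826014, -0.07181582,
       -0.05469621]), 'joint_efforts': array([-3.70572365e-03, -5.31805873e+01, -3.52741420e+01,  7.05567375e-02,
        2.43495789e-02, -4.50282175e-05]), 'eef_pos': array([ 162.90448014, -525.07538933,  226.88988696]), 'ee_rot': array([-1.79934661e+02, -5.15027387e-03,  1.72366387e+01]), 'ft_force': array([ 0.38635449,  0.04217524, -0.57396035]), 'torque': array([ 0.00081884, -0.04132934, -0.04453797]), 'gripper_force': 0.0, 'grip_width': 0.9985565429528556}
top 469.55627950515566 [[0.0, -0.98, 0.19, 364.01], [-1.0, -0.0, 0.0, 11.58], [-0.0, -0.19, -0.98, 1162.71], [0.0, 0.0, 0.0, 1.0]] -0.023574085198416587
scene 434.62116908381466 [[0.91, -0.27, 0.31, 274.06], [-0.41, -0.59, 0.69, -611.1], [-0.0, -0.76, -0.65, 686.62], [0.0, 0.0, 0.0, 1.0]] -0.06227917840330341
{'fx': 354.08535667289806, 'fy': 354.08535667289806, 'cx': 317.92184839268003, 'cy': 236.91476763508152, 'k1': -0.04004314398048782, 'tool_from_camera': array([[ 6.10112116e-05, -9.70278950e-01, -2.41989165e-01,
         6.98224717e+01],
       [ 9.99999991e-01,  2.95659374e-05,  1.33576246e-04,
         4.67041137e-01],
       [-1.22451583e-04, -2.41989171e-01,  9.70278942e-01,
        -1.58406152e+02],
       [ 0.00000000e+00,  0.00000000e+00,  0.00000000e+00,
         1.00000000e+00]])}
```

View pics/top0.png

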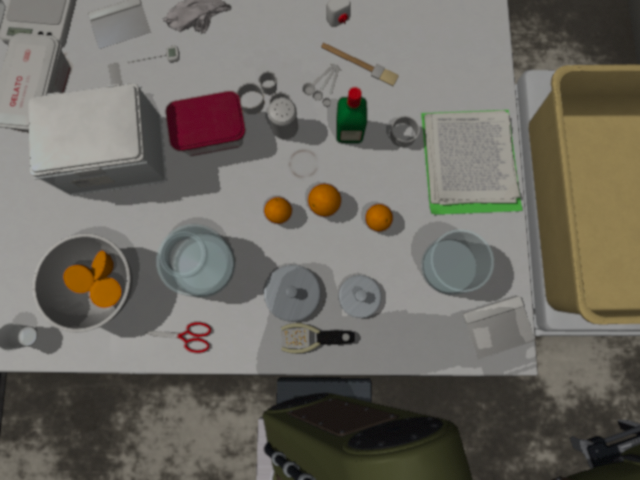

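View pics/scene0.png

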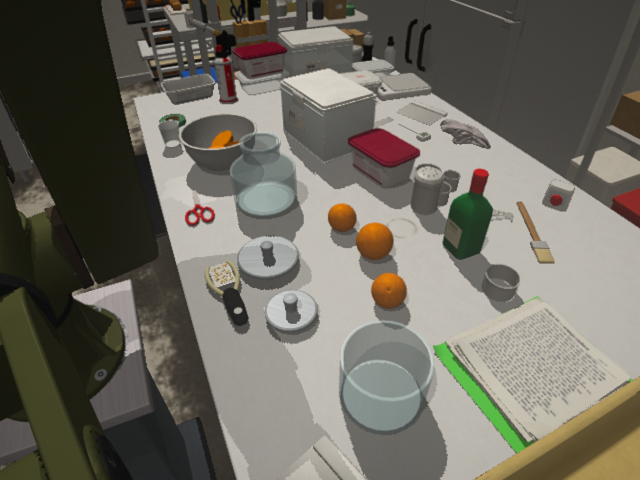

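The top view shows the narrow jar at (195,262), small oranges at (277,210) and (379,217), the big orange at (324,200), the small lid's knob at about (363,296), the large lid at (294,292) and the wide jar at (458,262). The scene view agrees: narrow jar at (264,175), oranges at (342,217) and (389,290), small lid at (291,300).

```bash
python3 - <<'E'
from h import *
t=cam("top");s=cam("scene")
for n,pt,ps,z in [("A",(278,210),(342,217),33),("B",(379,217.5),(389,291),33),("big",(324,200),(375,241),41),("sl knob",(364,296),(291,299),40),("mouth",(188,254),(259,144),178),("ll",(295,292),(267,248),40)]:
    a=at(t,*pt,z);b=at(s,*ps,z);print(n,a.round(),b.round())
    if n!="ll":print(np.hypot(*a[:2]).round())
it=cv2.imread("pics/top0.png");isc=cv2.imread("pics/scene0.png")
a=cv2.resize(it[215:315,140:240],(400,400),interpolation=2);b=cv2.resize(isc[120:220,215:315],(400,400),interpolation=2)
cv2.imwrite("pics/c1.png",np.hstack([a,b]))
E
```

```text
A [647. 121.  33.] [647. 122.  33.]
658.0
B [ 629. -129.   33.] [ 628. -131.   33.]
642.0
big [671.   7.  41.] [671.   5.  41.]
671.0
sl knob [435. -89.  40.] [440. -75.  40.]
444.0
mouth [513. 296. 178.] [507. 293. 178.]
593.0
ll [444.  75.  40.] [444.  85.  40.]
```

View pics/c1.png

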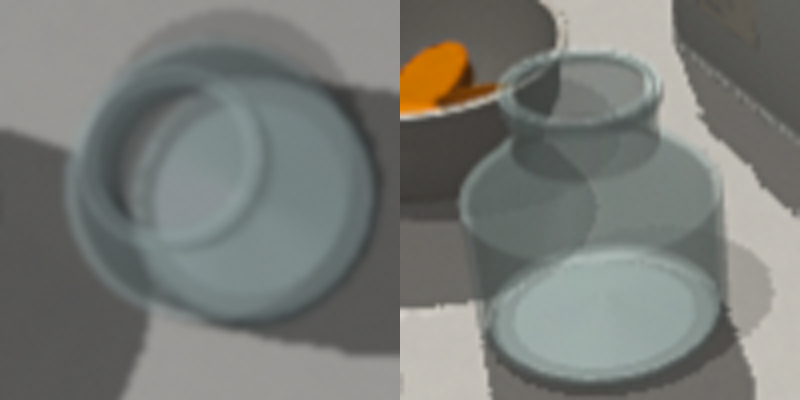

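jog_arm:
  deltas:
    - [0,0,0,0.15,1]
    - [0,0,0,0.15,1]
    - [46,-39.5,0,0,1]
    - [46,-39.5,0,0,1]
    - [46,-39.5,0,0,1]
    - [46,-39.5,0,0,1]
    - [46,-39.5,0,0,1]
    - [46,-39.5,0,0,1]
    - [46,-39.5,0,0,1]
    - [46,-39.5,0,0,1]
    - [46,-39.5,0,0,1]
    - [46,-39.5,0,0,1]
  newtons: 15

```text
clock: 1.6
eef_pos: [623.9, -128.4, 227.1]
ee_rot: [-180.0, 0.0, 0.0]
ft_force: [0.4, -0.8, -0.2]
grip_width: 1.001
gripper_force: 0.0
```

```bash
cat > w.py <<'E'
import sys
from h import *
st=arm.observe(); print(st["clock"],st["eef_pos"].round(1),st["ee_rot"].round(2),st["ft_force"].round(1),st["grip_width"],st["gripper_force"])
im=snap("wrist",sys.argv[1]); c=cam("wrist",st); z=float(sys.argv[2])
hsv=cv2.cvtColor(im,cv2.COLOR_RGB2HSV); m=cv2.inRange(hsv,(5,150,60),(25,255,255))
n,l,s,k=cv2.connectedComponentsWithStats(m)
for i in range(1,n):
    if s[i,4]>500: print(s[i],at(c,*k[i],z).round(1))
E
python3 w.py w1.png 33
python3 - <<'E'
from h import *
t=cam("top");s=cam("scene")
print(at(t,184.1,253.8,178),at(s,260.2,142.3,178),at(t,360.5,296.5,22),at(s,291,312,22))
E
```

```text
1.6 [ 623.9 -128.4  227.1] [-1.8e+02  3.0e-02  5.0e-02] [ 0.4 -0.8 -0.2] 1.0005792172734282 0.0
[ 131  129   90   88 5903] [672.   13.1  33. ]
[  31  165   78   68 3896] [646.1 126.   33. ]
[ 285  181   69   69 3707] [ 628.9 -129.9   33. ]
[513.81798783 304.22667121 178.        ] [511.80307953 299.26117582 178.        ] [435.22143004 -82.34423754  22.        ] [433.08585862 -90.64172893  22.        ]
```

View pics/w1.png

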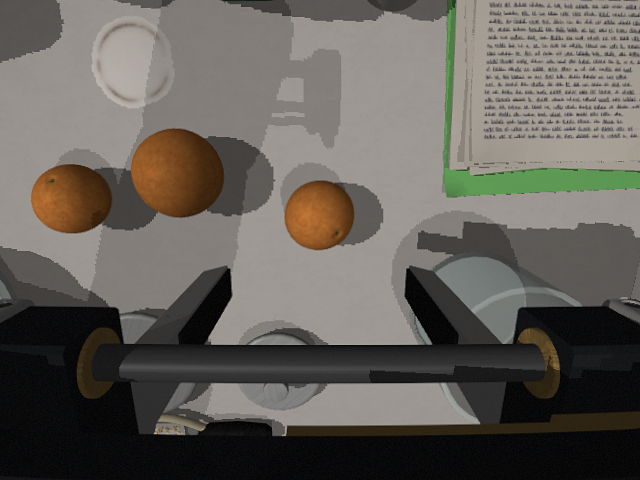

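The wrist view shows orange B at (319,215) between the fingers' plane, the big orange at (177,172), orange A at (71,198). All agree with the top view; B = (629,-130).

jog_arm:
  deltas:
    - [5,1.5,30,0,1]
    - [0,0,35,0,1]
    - [0,0,35,0,1]
    - [0,0,35,0,1]
    - [0,0,30,0,1]
    - [0,0,15,0,1]
    - [0,0,9,0,1]
    - [0,0,0,0,0.6]
    - [0,0,0,0,0.6]
    - [0,0,0,0,0.5]
    - [0,0,0,0,0.5]
    - [0,0,0,0,0.5]
  newtons: 15

```text
clock: 3.15
eef_pos: [628.0, -131.4, 39.2]
ee_rot: [180.0, -0.1, 0.0]
ft_force: [-0.9, 1.5, 5.4]
grip_width: 0.692
gripper_force: 15.0
```

jog_arm:
  deltas:
    - [0,0,-20,0,0.5]
    - [0,0,-40,0,0.5]
    - [0,0,-45,0,0.5]
    - [0,0,-45,0,0.5]
    - [0,0,-45,0,0.5]
    - [0,0,-45,0,0.5]
    - [-20,-35,0,0,0.5]
    - [-20,-35,0,0,0.5]
    - [-20,-35,0,0,0.5]
    - [-20,-35,0,0,0.5]
    - [-20,-35,0,0,0.5]
    - [-20,-35,0,0,0.5]

```text
clock: 4.65
eef_pos: [506.4, 79.4, 279.5]
ee_rot: [180.0, -0.0, 0.0]
ft_force: [-0.7, -0.6, -1.4]
grip_width: 0.69
gripper_force: 15.0
```

jog_arm:
  deltas:
    - [-20,-37,0,0,0.5]
    - [-20,-37,0,0,0.5]
    - [-20,-37,0,0,0.5]
    - [-20,-37,0,0,0.5]
    - [-20,-37,0,0,0.5]
    - [-10,-36,0,0,0.5]
    - [0,0,0,0,0.5]

```text
clock: 5.52
eef_pos: [396.3, 300.8, 279.2]
ee_rot: [-180.0, -0.0, 0.2]
ft_force: [0.3, 0.1, -2.5]
grip_width: 0.691
gripper_force: 15.0
```

```bash
python3 w.py w2.png 33
```

```text
5.525 [396.3 300.8 279.2] [-1.7998e+02 -2.0000e-02  2.0000e-01] [ 0.3  0.1 -2.5] 0.690606173009592 14.999899389222264
[  12   76  137  131 9422] [469.6 562.8  33. ]
[  246   223   143   122 14580] [300.9 300.8  33. ]
```

View pics/w2.png

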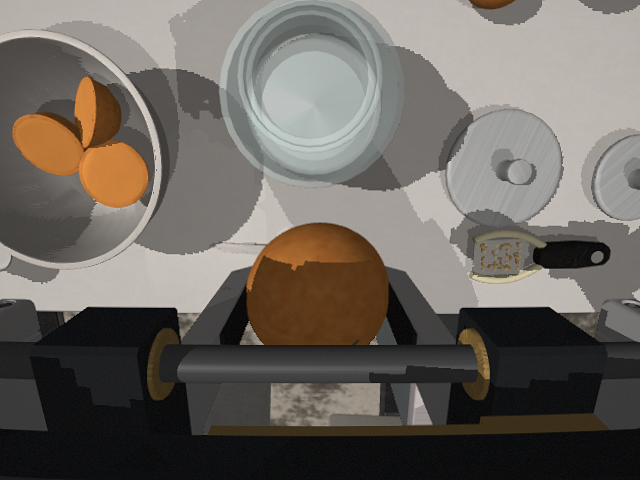

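```bash
python3 - <<'E'
from h import *
im=cv2.imread("pics/w2.png"); c=cam("wrist")
a=np.linspace(0,2*np.pi,200)
def ov(im,x,y,r,z,col,k=4,u0=215):
    p=np.array([(proj(c,[x+r*np.cos(t),y+r*np.sin(t),z])-[u0-.5,-.5])*k for t in a])
    cv2.polylines(im,[p.astype(np.int32)],True,col,1)
b=cv2.resize(im[0:150,215:410],None,fx=4,fy=4,interpolation=2); 
ov(b,513,301,50,178,(0,0,255)); ov(b,513,301,83,52,(0,200,0)) 
cv2.imwrite("pics/c2.png",b)
E
```

```text
(no output)
```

View pics/c2.png

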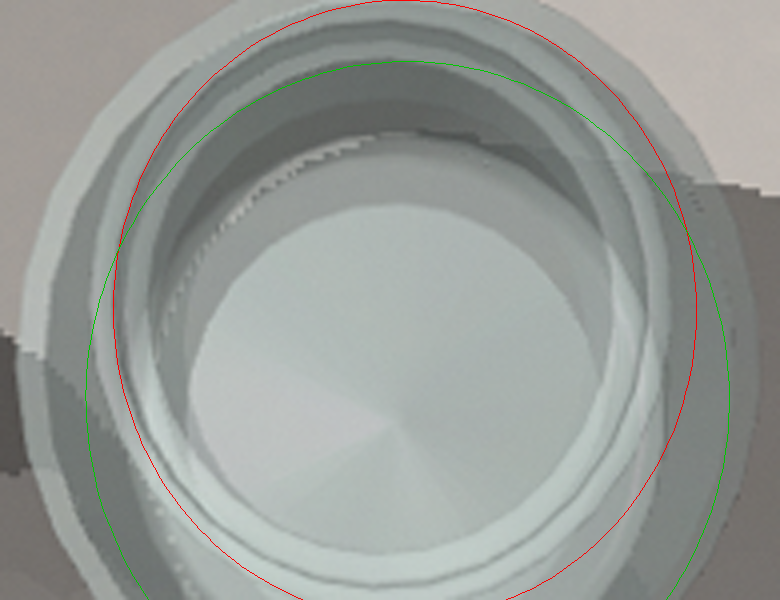

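The mouth measures (513,305) here (ring inner edge 150–612, centre 381,306 in the crop), 4 mm left of my overlay and matching the top view.

jog_arm:
  deltas:
    - [30,-1,0,0,0.5]
    - [35,-1,0,0,0.5]
    - [30,-1,0,0,0.5]
    - [15,-1,0,0,0.5]
    - [6,0,0,0,0.5]
    - [0,0,15,0,0.5]
    - [0,0,20,0,0.5]
    - [0,0,15,0,0.5]
    - [0,0,10,0,0.5]
    - [0,0,8,0,0.5]
    - [0,0,5,0,0.5]
    - [0,0,0,0,0.5]

```text
clock: 7.08
eef_pos: [513.3, 303.5, 205.4]
ee_rot: [180.0, 0.0, 0.0]
ft_force: [0.8, 0.4, -1.9]
grip_width: 0.695
gripper_force: 15.0
```

```bash
python3 w.py w3.png 178; python3 -c "
from h import *
im=snap('top','t3.png')[205:305,140:240,::-1]; s=snap('scene','s3.png')[70:220,185:335,::-1]
w=cv2.imread('pics/w3.png')[160:360,200:440]
r=lambda a:cv2.resize(a,(266,266),interpolation=2)
cv2.imwrite('pics/c3.png',np.hstack([r(im),r(s),r(w)]))"
```

```text
7.075 [513.3 303.5 205.4] [1.8e+02 1.0e-02 5.0e-02] [ 0.8  0.4 -1.9] 0.6948469527774118 14.99972693156451
[ 604    7   36   92 2387] [630.1 149.9 178. ]
[ 484   34   90   84 5830] [619.5 198.6 178. ]
[   0  198  131  126 8660] [519.6 448.  178. ]
[  246   223   143   122 14567] [507.2 303.4 178. ]
```

View pics/c3.png

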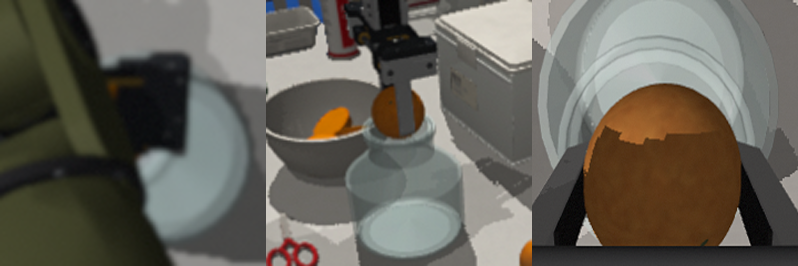

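The crops show the orange centred over the neck with its underside in the mouth and no contact force. Releasing.

jog_arm:
  deltas:
    - [0,-1.5,2,0,0.5]
    - [0,0,0,0,0.5]
    - [0,0,0,0,1]
    - [0,0,0,0,1]
    - [0,0,0,0,1]
    - [0,0,0,0,1]
    - [0,0,0,0,1]
    - [0,0,-15,0,1]
    - [0,0,-30,0,1]
    - [0,0,-30,0,1]
    - [0,0,0,0,1]

```text
clock: 8.6
eef_pos: [513.9, 305.3, 281.6]
ee_rot: [-179.9, -0.3, 0.0]
ft_force: [0.3, -0.7, -0.9]
grip_width: 0.999
gripper_force: 0.0
```

```bash
python3 w.py w4.png 33
```

```text
8.6 [513.9 305.3 281.6] [-1.7987e+02 -2.5000e-01  5.0000e-02] [ 0.3 -0.7 -0.9] 0.9986359038464886 0.0
[ 554   26   86   84 5808] [674.3  -2.6  33. ]
[ 456   59   69   66 3616] [647.3 117.7  33. ]
[  39  190  126  115 7452] [465.2 561.1  33. ]
[ 325  194   38   42 1016] [508.8 276.2  33. ]
```

jog_arm:
  deltas:
    - [22,30,0,0,1]
    - [25,35,0,0,1]
    - [25,35,0,0,1]
    - [25,35,0,0,1]
    - [22,30,10,0,1]
    - [14,19,25,0,1]
    - [0,0,20,0,0.92]
    - [0,0,0,0,0.92]

```text
clock: 9.65
eef_pos: [645.7, 120.8, 220.9]
ee_rot: [180.0, 0.3, 0.0]
ft_force: [0.2, 0.2, -0.1]
grip_width: 0.92
gripper_force: 0.0
```

```bash
python3 w.py w5.png 33
```

```text
9.65 [645.7 120.8 220.9] [1.7997e+02 2.6000e-01 2.0000e-02] [ 0.2  0.2 -0.1] 0.9198910405459927 0.0
[ 395  152   91   88 6300] [ 6.705e+02 -1.000e-01  3.300e+01]
[ 283  186   71   69 3872] [645.7 119.7  33. ]
```

jog_arm:
  deltas:
    - [0,0.5,30,0,0.92]
    - [0,0,35,0,0.92]
    - [0,0,35,0,0.92]
    - [0,0,35,0,0.92]
    - [0,0,25,0,0.92]
    - [0,0,14,0,0.92]
    - [0,0,9,0,0.92]
    - [0,0,0,0,0.6]
    - [0,0,0,0,0.5]
    - [0,0,0,0,0.5]
    - [0,0,0,0,0.5]
    - [0,0,0,0,0.5]

```text
clock: 11.2
eef_pos: [646.9, 120.6, 41.4]
ee_rot: [-180.0, -0.1, 0.0]
ft_force: [-0.7, -0.2, 5.9]
grip_width: 0.693
gripper_force: 15.0
```

jog_arm:
  deltas:
    - [0,0,-20,0,0.5]
    - [0,0,-40,0,0.5]
    - [0,0,-45,0,0.5]
    - [0,0,-45,0,0.5]
    - [0,0,-45,0,0.5]
    - [0,0,-45,0,0.5]
    - [-30,-26,0,0,0.5]
    - [-35,-27,0,0,0.5]
    - [-35,-27,0,0,0.5]
    - [-35,-27,0,0,0.5]
    - [-35,-26,0,0,0.5]
    - [-35,-26,0,0,0.5]

```text
clock: 12.7
eef_pos: [439.8, 280.0, 281.5]
ee_rot: [-180.0, -0.0, 0.0]
ft_force: [0.3, 0.6, -2.5]
grip_width: 0.692
gripper_force: 15.0
```

jog_arm:
  deltas:
    - [-30,-15,0,0,0.5]
    - [-15,-8,0,0,0.5]
    - [0,0,0,0,0.5]
    - [0,0,0,0,0.5]

```text
clock: 13.2
eef_pos: [397.1, 301.9, 280.5]
ee_rot: [180.0, -0.0, 0.0]
ft_force: [-0.7, 0.1, -2.1]
grip_width: 0.697
gripper_force: 15.0
```

```bash
python3 w.py w6.png 33; python3 - <<'E'
from h import *
im=cv2.imread("pics/w6.png"); c=cam("wrist")
a=np.linspace(0,2*np.pi,200)
p=lambda r,z:np.array([(proj(c,[513+r*np.cos(t),305+r*np.sin(t),z])-[199.5,-.5])*3 for t in a]).astype(np.int32)
b=cv2.resize(im[0:200,200:440],None,fx=3,fy=3,interpolation=2)
cv2.polylines(b,[p(50,178)],True,(0,0,255),1); cv2.polylines(b,[p(39.5,178)],True,(0,200,0),1)
cv2.imwrite("pics/c6.png",b)
E
```

```text
13.2 [397.1 301.9 280.5] [ 1.7999e+02 -1.0000e-02  0.0000e+00] [-0.7  0.1 -2.1] 0.6967493838965009 14.999711774289608
[ 322   56   41   70 2068] [528.3 275.   33. ]
[  14   78  136  130 9346] [469.6 562.7  33. ]
[  248   225   141   120 14265] [299.3 301.2  33. ]
```

View pics/c6.png

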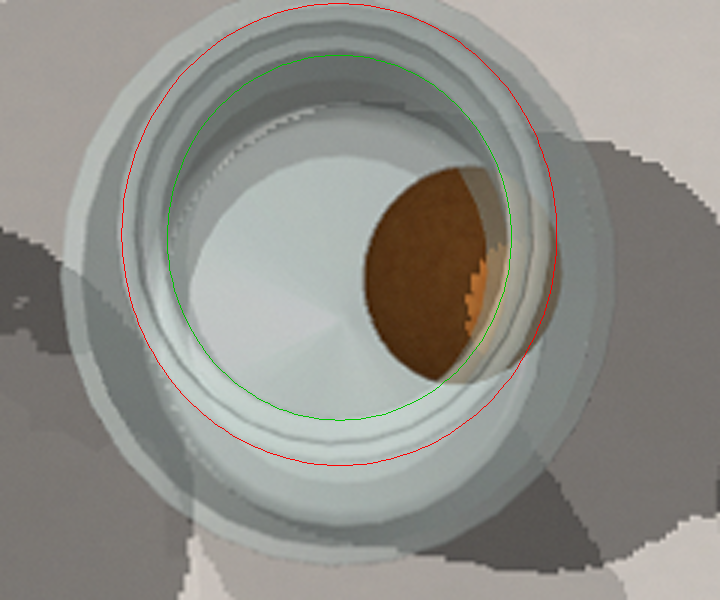

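The first orange lies in the jar to the right (centre about (460,275) in the crop) and the mouth overlay at (513,305) still matches.

jog_arm:
  deltas:
    - [30,-1,0,0,0.5]
    - [35,-1,0,0,0.5]
    - [30,-1,0,0,0.5]
    - [16,0,0,0,0.5]
    - [6,0,0,0,0.5]
    - [0,0,15,0,0.5]
    - [0,0,20,0,0.5]
    - [0,0,15,0,0.5]
    - [0,0,10,0,0.5]
    - [0,0,8,0,0.5]
    - [0,0,7,0,0.5]
    - [0,0,0,0,0.5]

```text
clock: 14.75
eef_pos: [513.2, 305.4, 205.1]
ee_rot: [180.0, 0.0, 0.0]
ft_force: [-0.4, -0.6, -2.1]
grip_width: 0.692
gripper_force: 15.0
```

jog_arm:
  deltas:
    - [0,0,2,0,0.5]
    - [0,0,0,0,0.5]
    - [0,0,0,0,1]
    - [0,0,0,0,1]
    - [0,0,0,0,1]
    - [0,0,0,0,1]
    - [0,0,0,0,1]
    - [0,0,-15,0,1]
    - [0,0,-30,0,1]
    - [0,0,-30,0,1]
    - [0,0,0,0,1]

```text
clock: 16.12
eef_pos: [513.9, 305.8, 281.6]
ee_rot: [-179.9, -0.3, 0.0]
ft_force: [0.2, 0.3, 1.3]
grip_width: 0.998
gripper_force: 0.0
```

```bash
python3 w.py w7.png 33
```

```text
16.125 [513.9 305.8 281.6] [-1.7987e+02 -2.5000e-01  5.0000e-02] [0.2 0.3 1.3] 0.9984733423448499 0.0
[ 555   26   85   84 5782] [674.3  -2.5  33. ]
[  39  190  126  115 7444] [465.2 561.2  33. ]
[ 326  194   37   42 1016] [508.5 276.   33. ]
[ 272  196   36   50 1259] [502.3 339.5  33. ]
```

jog_arm:
  deltas:
    - [-12,25,0,0,1]
    - [-17,42,0,0,1]
    - [-17,42,0,0,1]
    - [-17,42,0,0,1]
    - [-17,42,0,0,1]
    - [-17,42,0,0,1]
    - [-17,42,10,0,1]
    - [-17,42,20,0,1]
    - [-17,42,20,0,1]
    - [-16,31,0,0,1]
    - [0,0,0,0,1]

```text
clock: 17.55
eef_pos: [348.6, -87.8, 227.8]
ee_rot: [-180.0, 0.1, -0.1]
ft_force: [-0.4, -0.5, 0.5]
grip_width: 1.003
gripper_force: 0.0
```

```bash
python3 w.py w8.png 33; python3 -c "
import cv2;cv2.imwrite('pics/c8.png',cv2.resize(cv2.imread('pics/w8.png')[100:300,200:440],None,fx=3,fy=3,interpolation=2))"
```

```text
17.55 [348.6 -87.8 227.8] [-1.7998e+02  7.0000e-02 -1.4000e-01] [-0.4 -0.5  0.5] 1.002820274060179 0.0
```

View pics/c8.png

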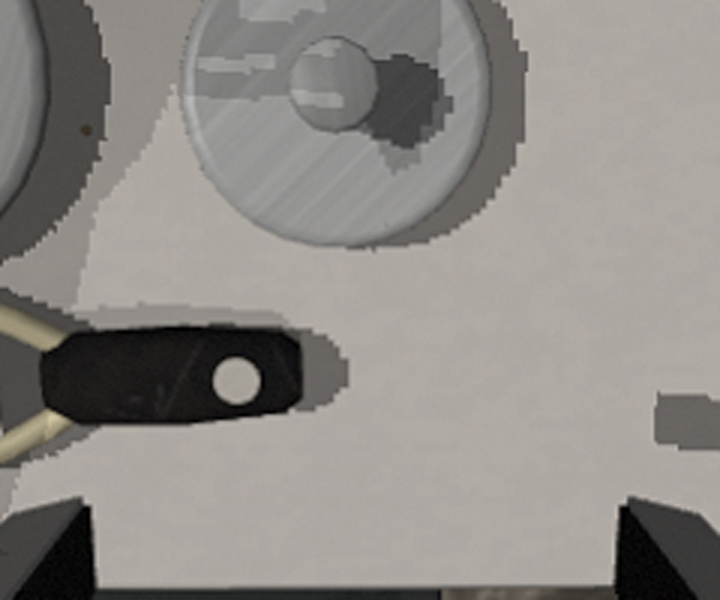

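The crop shows the knob's top centred at (335,84) on the disc (183–490 wide), i.e. pixel (311.5,128).

```bash
python3 - <<'E'
from h import *
c=cam("wrist"); k=at(c,311.5,128,55)
print(k, "disc bottom expected crop row", (proj(c,[k[0]-52,k[1],22])-[200,100])*3, (proj(c,[k[0],k[1]+52,20])-[200,100])*3,(proj(c,[k[0],k[1]-52,20])-[200,100])*3)
E
```

```text
[437.3228051  -81.77346809  55.        ] disc bottom expected crop row [337.029647   248.01658806] [179.77437208  90.52898679] [493.04965144  89.9722896 ]
```

jog_arm:
  deltas:
    - [20,-2,0,0,0.8]
    - [25,-2,0,0,0.6]
    - [25,-2,0,0,0.6]
    - [19,0,10,0,0.6]
    - [0,0,30,0,0.6]
    - [0,0,35,0,0.6]
    - [0,0,35,0,0.6]
    - [0,0,30,0,0.6]
    - [0,0,20,0,0.6]
    - [0,0,12,0,0.6]
    - [0,0,5,0,0.6]
    - [0,0,0,0,0.6]
  newtons: 30

```text
clock: 19.1
eef_pos: [438.8, -80.4, 51.6]
ee_rot: [180.0, -0.0, 0.1]
ft_force: [-0.1, -0.2, -0.6]
grip_width: 0.601
gripper_force: 0.0
```

jog_arm:
  deltas:
    - [-1.5,1,2,0,0.6]
    - [0,0,0,0,0.1]
    - [0,0,0,0,0.1]
    - [0,0,0,0,0.1]
    - [0,0,0,0,0.1]
    - [0,0,0,0,0.1]
    - [0,0,0,0,0.1]
  newtons: 30

```text
clock: 19.98
eef_pos: [437.2, -81.6, 49.6]
ee_rot: [180.0, -0.0, 0.0]
ft_force: [-0.4, 0.9, 3.1]
grip_width: 0.28
gripper_force: 30.0
```

jog_arm:
  deltas:
    - [0,0,-15,0,0.1]
    - [0,0,-35,0,0.1]
    - [0,0,-45,0,0.1]
    - [0,0,-45,0,0.1]
    - [0,0,-45,0,0.1]
    - [0,0,-45,0,0.1]
    - [0,-30,-5,0,0.1]
    - [0,-35,0,0,0.1]
    - [0,-35,0,0,0.1]
    - [0,-35,0,0,0.1]
    - [0,-35,0,0,0.1]
    - [0,-35,0,0,0.1]

```text
clock: 21.48
eef_pos: [436.5, 124.5, 285.3]
ee_rot: [-180.0, -0.0, 0.0]
ft_force: [0.1, 0.3, -1.1]
grip_width: 0.282
gripper_force: 30.0
```

jog_arm:
  deltas:
    - [-8,-35,0,0,0.1]
    - [-8,-35,0,0,0.1]
    - [-8,-35,0,0,0.1]
    - [-8,-35,0,0,0.1]
    - [-8,-30,0,0,0.1]
    - [0,-12,0,0,0.1]
    - [0,0,0,0,0.1]
    - [0,0,0,0,0.1]

```text
clock: 22.48
eef_pos: [397.1, 304.6, 284.6]
ee_rot: [180.0, -0.0, 0.0]
ft_force: [-0.1, -0.2, -1.6]
grip_width: 0.275
gripper_force: 30.0
```

```bash
python3 w.py w9.png 33; python3 - <<'E'
from h import *
im=cv2.imread("pics/w9.png"); c=cam("wrist"); st=arm.observe()["eef_pos"]
a=np.linspace(0,2*np.pi,200)
def d(x,y,r,z,col): cv2.polylines(im,[np.array([proj(c,[x+r*np.cos(t),y+r*np.sin(t),z]) for t in a]).round().astype(np.int32)],True,col,1)
d(513,305,50,178,(0,0,255)); d(513,305,39.5,178,(0,200,0)); d(st[0],st[1],52,st[2]-27.5,(255,0,0))
cv2.imwrite("pics/c9.png",im)
E
```

```text
22.475 [397.1 304.6 284.6] [179.99  -0.     0.  ] [-0.1 -0.2 -1.6] 0.2750014038380604 29.99962795382544
[ 324   58   41   69 2044] [528.  274.8  33. ]
[ 266   70   40   63 1808] [519.8 340.   33. ]
[  20   79  134  129 9167] [469.6 562.6  33. ]
```

View pics/c9.png

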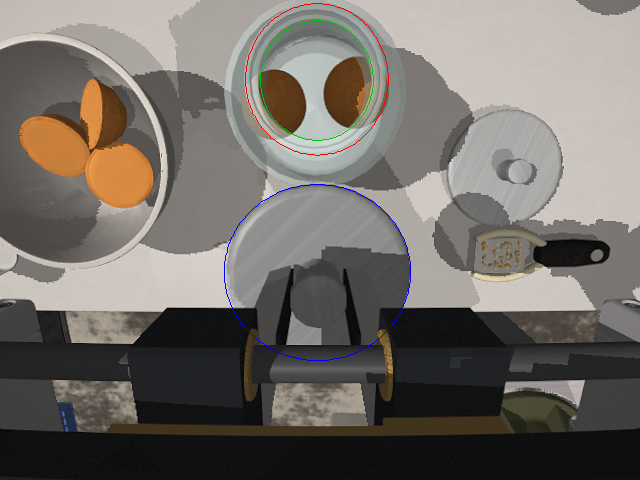

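Both oranges lie in the jar, the mouth overlay fits, and the lid is held level and centred on the TCP (blue overlay matches).

jog_arm:
  deltas:
    - [30,0,0,0,0.1]
    - [35,-0.5,0,0,0.1]
    - [30,0,0,0,0.1]
    - [15,0,0,0,0.1]
    - [6,0,0,0,0.1]
    - [0,0,15,0,0.1]
    - [0,0,20,0,0.1]
    - [0,0,15,0,0.1]
    - [0,0,8,0,0.1]
    - [0,0,5,0,0.1]
    - [0,0,4,0,0.1]
    - [0,0,0,0,0.1]

```text
clock: 24.02
eef_pos: [512.8, 306.0, 217.5]
ee_rot: [-180.0, -0.0, 0.0]
ft_force: [-0.2, 0.4, -1.1]
grip_width: 0.278
gripper_force: 30.0
```

No contact with the plug about 10 mm in; lowering the rest.

jog_arm:
  deltas:
    - [0,1,2,0,0.1]
    - [0,0,1,0,0.1]
    - [0,0,1,0,0.1]
    - [0,0,0,0,0.1]

```text
clock: 24.52
eef_pos: [512.8, 305.0, 213.6]
ee_rot: [-180.0, -0.0, 0.0]
ft_force: [-0.4, -1.5, 0.0]
grip_width: 0.28
gripper_force: 30.0
```

jog_arm:
  deltas:
    - [0,0,0.7,0,0.1]
    - [0,0,0.5,0,0.1]
    - [0,0,0,0,0.1]

```text
clock: 24.9
eef_pos: [512.9, 305.0, 213.5]
ee_rot: [-180.0, -0.1, 0.0]
ft_force: [-4.6, -2.7, 9.4]
grip_width: 0.278
gripper_force: 30.0
```

Seated at the expected height with 9 N. Release, rise, and back off to check.

jog_arm:
  deltas:
    - [0,0,-0.7,0,0.1]
    - [0,0,0,0,0.6]
    - [0,0,0,0,0.6]
    - [0,0,0,0,0.6]
    - [0,0,-10,0,0.6]
    - [0,0,-30,0,0.6]
    - [0,0,-40,0,0.6]
    - [-30,0,-10,0,0.6]
    - [-40,0,0,0,0.6]
    - [-40,0,0,0,0.6]
    - [0,0,0,0,0.6]
    - [0,0,0,0,0.6]

```text
clock: 26.4
eef_pos: [403.3, 305.0, 303.6]
ee_rot: [-180.0, -0.1, 0.0]
ft_force: [1.2, -0.4, 0.3]
grip_width: 0.599
gripper_force: 0.0
```

```bash
python3 w.py w10.png 33; python3 - <<'E'
from h import *
im=cv2.imread("pics/w10.png"); c=cam("wrist")
a=np.linspace(0,2*np.pi,200)
def d(x,y,r,z,col): cv2.polylines(im,[np.array([proj(c,[x+r*np.cos(t),y+r*np.sin(t),z]) for t in a]).round().astype(np.int32)],True,col,1)
d(513,305,52,186,(0,0,255)); d(513,305,14,219,(0,200,0))
s=snap("scene","s10.png")[90:230,190:350,::-1]
cv2.imwrite("pics/c10.png",np.hstack([cv2.resize(im[0:200,200:430],(460,400)),cv2.resize(s,(340,400),interpolation=2)]))
E
```

```text
26.4 [403.3 305.  303.6] [-1.7997e+02 -5.0000e-02  5.0000e-02] [ 1.2 -0.4  0.3] 0.5991165952253915 0.0
[  35   88  127  122 8280] [469.5 562.   33. ]
```

View pics/c10.png

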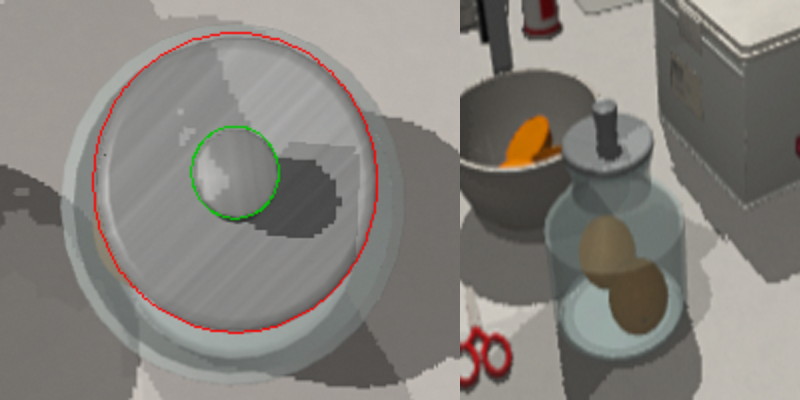

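The lid's disc and knob match the overlays for the fully seated height, centred and level. Both oranges are inside and the jar is upright.

```bash
python3 -c "
from plant import arm; print(arm.close_job())"
```

```text
the job is handed in; nothing more can be done
None
```

Both small oranges are in the narrow-necked jar, each let go right at the mouth. The small lid is fully down on it, the jar stayed upright, and the job was handed in at about 26 s; the hand-in gave no verdict.

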